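# Pack the service case in layers

### The job

Pack the open grey service case in layers with the things standing free on the desk (not those by the back wall): lay the black ribbon box flat on the bottom, then put the yellow divider over it, fin up, and press it down at both ends, without forcing it, until it snaps under the red catches and lies fully home, then stand the orange box upright on it beside the fin. Leave the mug, the stapler and the tape alone.

Things in the scene. Friction and masses are not known exactly. Their poses are not given: they have to be found in the camera images.
- case: Fixed grey case, open on top; its lid lies open flat on the +x side (18 mm high, to x = 238 mm). Origin: centre of the underside; z up. Floor 4 mm thick, inside 150 (x) by 179 mm (y), walls 5 mm, flaring out 4 mm from z = 42 mm to the rim at z = 56 mm. Long black ledges 6 mm deep on both inner x walls leave 138 mm (x) between them in the bottom bay.
- ledge (a point): Point in the middle of the case (over its origin) at the height of the ledges' top, z = 33 mm above the desk. The divider's underside must come down to here (its top to 38 mm); laid in but not pressed, it stays up on the catches, 8 to 16 mm too high.
- catch_left (a point): Nose of the red sprung catch in the middle of the case's +y end wall: 40 mm wide, sticks 5 mm into the case at 41 mm above the desk, sloped back up to 52 mm. The divider's edge pressed down on it (some 5 to 20 N) drives it outward; it then springs back over the divider.
- catch_right (a point): The same on the case's -y end wall.
- divider_mid (a point): Yellow plate 146 (x) by 176 (y) by 5 mm, 0.15 kg, flat on the desk; on its middle an upright grip fin 12 mm thick (y), 50 long (x), 18 high. Black pads at y = +66 and -66 mm show where to press. Point: centre of the plate, 2.5 mm above its underside; z up. Fits the case x along x, either way round, 2 mm to spare at each x side, 1.5 mm at each end.
- ribbon_mid (a point): Black ribbon box (the one free on the desk, right of the case), closed, 115 (x) by 24 (y, thickness) by 135 mm (z), about 0.16 kg, standing upright on its 115 by 24 mm side. Point: its centre; z up as it stands. It must end flat, y upright. Stood in the case near one y end, its x along the case's x, it can be tipped over lengthwise by a push near its top.
- orange_mid (a point): Orange open-topped board box (the single one, right of the case), 60 (x) by 93 (y) by 62 mm (z), about 0.09 kg, walls 2 to 3 mm (the one on its -x side only 46 mm high), standing upright. It can be gripped across its 60 mm. Point: its centre, 31 mm up; z up. On the divider it fits beside the fin with its x along the case's y (78 mm between fin and catch).
- mug: White spotted mug, 78 by 114 by 93 mm, a bystander to the left. Origin in the underside.
- stapler: Small magenta stapler lying on its side, 65 by 91 by 35 mm, a bystander near the front edge. Origin in the underside.
- tape: Roll of masking tape lying flat, 100 mm across, 25 mm high, a bystander to the right. Origin in the underside.
Things that resemble listed ones, but are neither listed nor needed, are in the scene too. What is meant by the part that bears ribbon_mid is not pink, and is the larger of those in its own colour.

How it is judged:
By the outcome, as a careful person would: the job done as asked, in the order asked, and still so for the second after the job is handed in, with the robot touching nothing.
It also fails if it takes over 72 s, if anything falls off the work surface, if the arm or the gripper's body presses on something with over 40 N, if the wrist force passes 120 N, or if a joint passes its speed limit or range.

### The arm

A 6-joint arm with a two-finger parallel gripper is mounted at the origin on a cart in front of the work surface, level with it; the furniture and walls round the work are solid. World frame = base frame: x ahead of the robot, y to its left, z up, the work surface at z = 0. Lengths are in m, angles in rad, forces in N, time in s.
With the tool pointing down it reaches from about 0.375 to 0.975 m from the base axis. Payload 3.8 kg.
Tool frame: the origin (TCP) lies on the centre line of the jaws, within the pads' length; the fingertips stand 22 mm ahead of it and the grasp point (between the pads) lies 3 mm ahead of it; z points along the fingers, y is the line along which they close (so a half turn about z gives the same grasp; the last joint's range is limited). The gripper opens to 88 mm and grips with 3 to 60 N. Pads are 18 mm wide; open, the fingers measure 123 mm over their backs; the gripper's body (75 mm by 187 mm) begins 45 mm behind the grasp point.
Start: joints at [-1.357, 0.264, 1.604, -0, 1.274, -0.037], TCP at [0.168, -0.654, 0.261] pointing down, gripper open.
Joint ranges: [-2.63, 2.63], [-0.94, 2.18], [0.31, 2.57], [-1.31, 4.45], [0, 2.66], [-2.55, 2.55]. Speed limits (rad/s): [2.57, 2.57, 3.14, 3.14, 3.14, 3.14].

### API

Orientations are given as a unit quaternion [w, x, y, z].
In Python, from workcell import bot, imaging gives the robot as it stands.
- The arm moves only by the tool servo_tool, never from a script. Its arguments are lists of equal length, an entry for each row: "translation": the shift along the world's x, y, z each as a share of 0.04 m, from -1 to 1, a list of three; "rotation": the turn, a rotation vector about the world's x, y, z each as a share of 5 degrees, from -1 to 1, a list of three. In form: {"translation": [[x, y, z], ...], "rotation": [[wx, wy, wz], ...]}. A call has 1 to 8 rows; each row shifts and turns the commanded pose from where the row before left it; what a row does not reach is not made up. A row lasts 1/10 s, in which the tool goes at most 50 mm and 8.59 degrees, less where a joint would pass 70% of its speed; a pose out of reach is approached as far as the arm can. A call with a number of a shift or a turn outside -1 to 1 is refused whole. A call with a gripper value outside its range is refused whole. "hand" is the closure, from 0 (fully open) to 1 (shut), set as the call begins (left out, the last holds). The fingers move at their own pace and stop on an object; "newtons" is the grip in N (left out, the last holds). Time passes only in rows, so rows that do not move let the fingers close. It gives the time, the measured TCP pose, the force, the opening and the grip force at its end, in the units of the state.
- bot.read_state(): the state, without advancing time (a new reading comes with each control period).
- imaging.read_camera(name): name is "scene" or "top" or "wrist"; returns (picture, depth): 420x560x3 uint8, red, green, blue; 420x560 float32, m along the optical axis (not along the pixel's ray), 0 where there is no reading.
- imaging.get_calibration(name): a dict with "fov_y" (degrees; the focal length in pixels is half the picture's height over the tangent of half this angle, whatever the lens; pixels are square), "cx", "cy" (the principal point, pixels), "distortion" ([k1, k2, p1, p2, k3] as OpenCV has them; the pictures are not rectified), "R" (3x3) and "t" (3): a world point X has camera coordinates R X + t. Camera axes: x right, y down, z forward; pixel columns grow to the right and rows downward; lengths in m; the calibration is good to about 2 mm. A picture is of the moment at which its call begins: read the wrist's pose just before it. get_calibration takes no time and is no camera call; for the wrist camera it gives the pose at the moment of the call.
- bot.sign_off(): hands the job in; it is judged then, once.
The state is a dict: "t": time; "joint_pos": joint angles; "qd": joint speeds; "effort": joint torques, N m; "tcp_pos": TCP position; "orientation": TCP orientation; "ft_force": force on the tool from outside, world axes, zero at the start; "torque": the same for the moment, N m; "gripper_width": finger opening in m; "gripper_force": force on a finger pad.
Only numpy, scipy, OpenCV 4.12 (cv2) and the standard library are available. Lean on these libraries where they do the work, as an engineer would, in place of code of your own. Each camera call takes 0.05 s, during which the arm holds its last target. There are 200 camera calls.

## Working session

There is one attempt and no reset: what is moved stays moved. The work goes in short steps, Python scripts to look and compute and a tool call to move; the robot and the scene stay as the last step left them, time stands still between calls to the robot, and variables do not carry over. Pictures are saved under pics/ and viewed, at most 10 in all, crops included, and the job is handed in when it is done.

Besides the shell and the picture viewer there is one more tool, called as name(argument=value, ...) on one line, values as JSON. servo_tool: Moves the arm, as the interface text tells. Its arguments: {"type":"object","properties":{"translation":{"type":"array"},"rotation":{"type":"array"},"hand":{"type":"number"},"newtons":{"type":"number"}},"required":["translation","rotation"]}

```bash
mkdir -p pics
cat > h.py <<'E'
from workcell import bot, imaging
import numpy as np, cv2
def K(c):
    f=210/np.tan(np.radians(c["fov_y"])/2); return np.array([[f,0,c["cx"]],[0,f,c["cy"]],[0,0,1]])
def grab(n,fn=None):
    c=imaging.get_calibration(n); p,d=imaging.read_camera(n)
    if fn: cv2.imwrite("pics/"+fn,p[:,:,::-1])
    return c,p,d
def cloud(c,d):
    h,w=d.shape; u,v=np.meshgrid(np.arange(w),np.arange(h))
    q=cv2.undistortPoints(np.stack([u,v],-1).reshape(-1,1,2).astype(float),K(c),np.array(c["distortion"])).reshape(h,w,2)
    X=np.dstack([q*d[...,None],d]); 
    W=(X-np.array(c["t"]))@np.array(c["R"]); W[d==0]=np.nan
    return W
E
python3 - <<'E'
from h import *
a=[grab(n) for n in("top","scene")]
for n,(c,p,d) in zip("ts",a): np.savez(n+".npz",p=p,d=d,W=cloud(c,d))
for n,x in zip("ts",a): cv2.imwrite(f"pics/{n}0.png",x[1][:,:,::-1])
print(bot.read_state())
E
```

```text
{'t': 0.1, 'joint_pos': array([-1.35691838e+00,  2.64683082e-01,  1.60528333e+00,  3.10184409e-06,
        1.27367632e+00, -3.69031946e-02]), 'qd': array([ 0.00053872, -0.00086627, -0.00085788, -0.00129354, -0.00220784,
       -0.00125994]), 'effort': array([-1.16506258e-04, -5.03619504e+01, -3.58071506e+01,  7.30784261e-02,
        2.33401533e-02, -4.62897560e-05]), 'tcp_pos': array([ 0.16737511, -0.65328549,  0.25948411]), 'orientation': array([-1.02116091e-03,  9.92148433e-01,  1.25061731e-01, -8.91081081e-05]), 'ft_force': array([-0.41496569,  0.35030471, -0.10669711]), 'torque': array([0.03435876, 0.0430913 , 0.04873297]), 'gripper_force': 0.0, 'gripper_width': 0.08813328646003418}
```

View pics/t0.png

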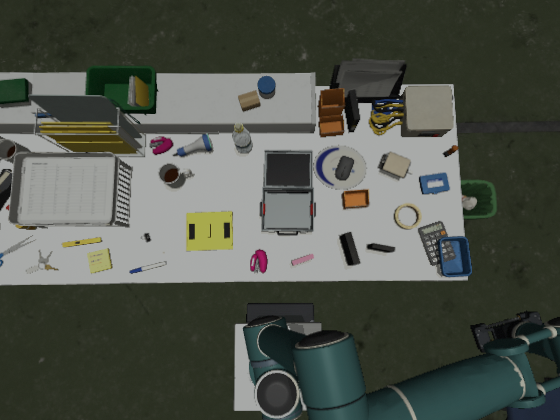

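View pics/s0.png

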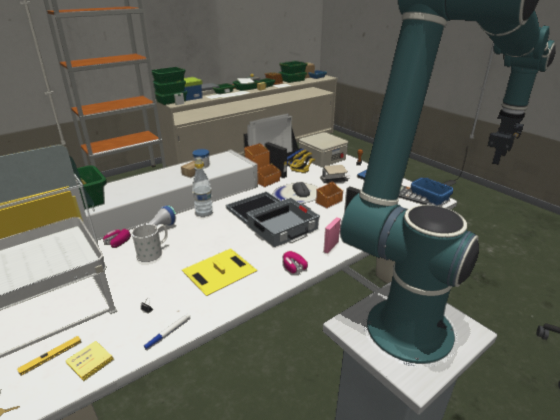

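The top view shows the case at (288,210) with its lid behind it, the divider at (210,231), the ribbon box at (349,249) and the orange box at (356,199). The smaller black box at (380,248) and the pink box at (303,260) are decoys. Next I'll measure.

Run:
```python
from h import *
z=np.load("t.npz");p,W=z["p"],z["W"]; hsv=cv2.cvtColor(p,cv2.COLOR_RGB2HSV).astype(int)
H,S,V=[hsv[...,i] for i in range(3)]
def box(r): m=np.zeros(H.shape,bool); m[r[1]:r[3],r[0]:r[2]]=1; return m
print("desk",[np.round(W[y,x],3) for x,y in((240,260),(330,230),(400,270),(160,210))])
def rep(n,m,zmin=None):
    P=W[m]; P=P[np.isfinite(P[:,0])]
    if zmin is not None: P=P[P[:,2]>zmin]
    r=cv2.minAreaRect((P[:,:2]*1000).astype(np.float32))
    print(n,len(P),"z",np.round(np.percentile(P[:,2],[5,50,95]),3),"rect",np.round(r[0],1),np.round(r[1],1),round(r[2],1),"mean",P[:,:2].mean(0).round(4))
rep("div",box((180,205,240,258))&(H>20)&(H<35)&(S>150)&(V>100))
rep("orange",box((338,185,375,212))&(H<20)&(S>150)&(V>40))
rep("orangetop",box((338,185,375,212))&(H<20)&(S>150)&(V>40),.05)
rep("ribbon",box((335,228,364,270))&(V<110),.12)
rep("ribbonall",box((335,228,364,270))&(V<110),.02)
rep("blk2",box((364,238,400,256))&(V<110),.01)
rep("case",box((256,188,320,238)),.045)
rep("red",box((256,195,320,238))&(S>120)&((H<10)|(H>170)))
rep("lid",box((256,148,320,195))&(V<130),.008)
for k in ("tape",(390,200,425,232)),("plate",(312,143,372,190)): rep(k[0],box(k[1]),.01)
```

```text
desk [array([0.38 , 0.144, 0.003]), array([ 0.491, -0.2  , -0.   ]), array([ 0.338, -0.46 , -0.006]), array([ 0.576,  0.454, -0.005])]
div 3 z [0.006 0.018 0.02 ] rect [467.2 260.5] [1.1 5.2] 12.1 mean [0.4675 0.2601]
orange 387 z [-0.002  0.005  0.055] rect [ 604.4 -293.4] [59.4 91.7] 4.4 mean [ 0.6126 -0.2983]
orangetop 28 z [0.051 0.058 0.063] rect [ 616.6 -292.8] [90.  38.8] 89.6 mean [ 0.6274 -0.2889]
ribbon 249 z [0.128 0.135 0.14 ] rect [ 414.6 -257.4] [112.7  25.1] 14.3 mean [ 0.4141 -0.2565]
ribbonall 397 z [0.036 0.132 0.139] rect [ 414.2 -257.2] [113.5  25.7] 14.2 mean [ 0.4131 -0.2525]
blk2 177 z [0.024 0.091 0.098] rect [ 419.3 -374.3] [81.  17.7] 79.5 mean [ 0.4177 -0.37  ]
case 409 z [0.046 0.053 0.059] rect [563.9 -37. ] [205.6 166.5] 89.0 mean [ 0.566  -0.0389]
red 44 z [0.046 0.05  0.054] rect [566.  -37.2] [183.3  38.5] 89.4 mean [ 0.5669 -0.0412]
lid 1020 z [0.008 0.012 0.056] rect [714.4 -52.8] [217.4 184.5] 88.7 mean [ 0.7051 -0.0402]
tape 302 z [0.012 0.022 0.028] rect [ 531.1 -494.1] [115.5 102. ] 11.8 mean [ 0.5372 -0.4953]
plate 379 z [0.012 0.029 0.041] rect [ 727.9 -235.7] [208.7 178.7] 88.8 mean [ 0.7268 -0.2502]
```

servo_tool(translation=[[0.62, 0.95, 0.3], [0.62, 0.95, 0.3], [0.62, 0.95, 0.3], [0.62, 0.95, 0.3], [0.62, 0.95, 0], [0.62, 0.95, 0], [0.62, 0.95, 0], [0.62, 0.95, 0]], rotation=[[0, 0, 0], [0, 0, 0], [0, 0, 0], [0, 0, 0], [0, 0, 0], [0, 0, 0], [0, 0, 0], [0, 0, 0]])

```text
t: 0.9
tcp_pos: [0.3664, -0.348, 0.3083]
orientation: [-0.0, 0.992, 0.125, -0.0]
ft_force: [0.4, 0.1, -0.1]
gripper_width: 0.0885
gripper_force: 0.0
```

Run:
```python
from h import *
c,p,d=grab("wrist","w1.png"); W=cloud(c,d); np.savez("w1.npz",p=p,W=W)
s=bot.read_state(); print(s["t"],s["tcp_pos"],s["orientation"],s["joint_pos"],s["ft_force"])
print(-np.array(c["R"]).T@c["t"])
```

```text
0.95 [ 0.36940944 -0.34287708  0.30835688] [-0.00243171  0.9919543   0.12656274  0.00161866] [-0.80107139 -0.08980184  1.8990781   0.0056643   1.33427215  0.51458501] [ 1.64506798  4.70956546 -0.32219743]
[ 0.43113799 -0.33114595  0.43229483]
```

View pics/w1.png

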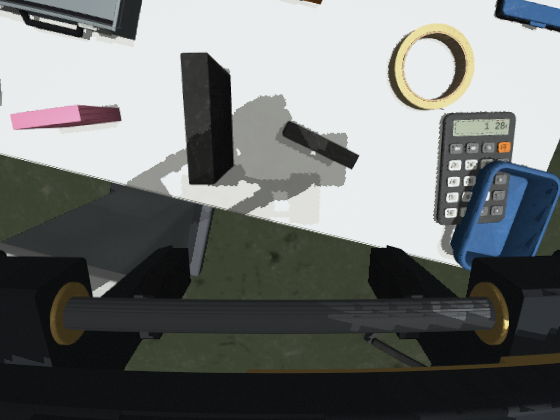

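The wrist view shows the ribbon box's top face at columns 182–213, rows 53–184, and it looks aligned with the jaws. I'll refine from depth.

Run:
```python
from h import *
z=np.load("w1.npz");p,W=z["p"],z["W"]
m=np.zeros(W.shape[:2],bool); m[30:200,165:245]=1
P=W[m&(W[...,2]>.125)]
print(len(P),np.percentile(P[:,2],[5,50,95]),cv2.minAreaRect((P[:,:2]*1000).astype(np.float32)))
print("desk",W[150,300],W[100,150])
```

```text
3747 [0.13180354 0.13476928 0.13604497] ((414.92254638671875, -260.95477294921875), (114.50418853759766, 24.98579216003418), 14.913609504699707)
desk [ 4.04044573e-01 -3.66990378e-01  2.19839076e-04] [ 0.41858411 -0.16360032 -0.00151927]
```

servo_tool(translation=[[0.41, 0.75, -0.5], [0.4, 0.75, -0.5], [0.4, 0.75, -0.5], [0, 0, -0.9], [0, 0, -0.9], [0, 0, -0.9], [0, 0, -0.8], [0, 0, 0]], rotation=[[0, 0, 0.1], [0, 0, 0], [0, 0, 0], [0, 0, 0], [0, 0, 0], [0, 0, 0], [0, 0, 0], [0, 0, 0]])

```text
t: 1.75
tcp_pos: [0.4105, -0.2573, 0.1037]
orientation: [-0.004, 0.992, 0.129, -0.004]
ft_force: [-0.8, 0.9, 0.1]
gripper_width: 0.0881
gripper_force: 0.0
```

servo_tool(translation=[[0, 0, 0], [0, 0, 0], [0, 0, 0], [0, 0, 0]], rotation=[[0, 0, 0], [0, 0, 0], [0, 0, 0], [0, 0, 0]], hand=1, newtons=25)

```text
t: 2.15
tcp_pos: [0.4154, -0.2607, 0.1105]
orientation: [0.001, 0.992, 0.129, 0.001]
ft_force: [0.6, 0.3, 0.1]
gripper_width: 0.0581
gripper_force: 0.0
```

servo_tool(translation=[[0, 0, 0], [0, 0, 0], [0, 0, 0], [0, 0, 0], [0, 0, 0], [0, 0, 0.5], [0, 0, 1], [0, 0, 1]], rotation=[[0, 0, 0], [0, 0, 0], [0, 0, 0], [0, 0, 0], [0, 0, 0], [0, 0, 0], [0, 0, 0], [0, 0, 0]])

```text
t: 2.95
tcp_pos: [0.4131, -0.259, 0.2082]
orientation: [-0.001, 0.992, 0.129, -0.002]
ft_force: [0.9, -0.9, -2.2]
gripper_width: 0.0237
gripper_force: 25.0
```

servo_tool(translation=[[0.5, 0.3, 0.5], [0.5, 0.3, 0.5], [0, 0, 0], [0, 0, 0]], rotation=[[0, 0, -1], [0, 0, -1], [0, 0, -1], [0, 0, 0]])

```text
t: 3.35
tcp_pos: [0.4548, -0.2356, 0.249]
orientation: [0.0, 1.0, -0.001, 0.0]
ft_force: [-0.4, 0.2, -2.5]
gripper_width: 0.0238
gripper_force: 25.0
```

Run:
```python
from h import *
c,p,d=grab("wrist","w2.png"); W=cloud(c,d); np.savez("w2.npz",p=p,W=W)
s=bot.read_state(); print(s["t"],s["tcp_pos"],s["orientation"],s["joint_pos"],s["ft_force"],s["gripper_width"])
```

```text
3.4 [ 0.45397923 -0.23550534  0.24813854] [-2.57789157e-04  9.99999794e-01  5.57104021e-05 -5.85584581e-04] [-5.27157931e-01 -3.82725725e-02  1.96198529e+00 -1.53043113e-04
  1.21915148e+00  1.04357978e+00] [ 0.31820326 -0.02748306 -2.42062685] 0.023230128825429106
```

View pics/w2.png

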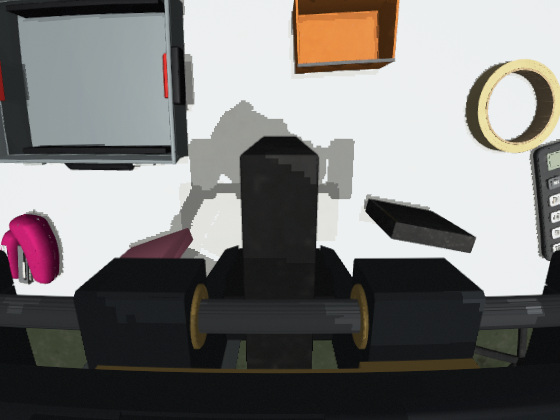

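The case is at columns 0–185, rows 0–165, the red right-hand catch at (166,75), and the orange box at (345,35), cut off at the top edge. The ribbon box is held upright.

Run:
```python
from h import *
z=np.load("w2.npz");p,W=z["p"],z["W"]; hsv=cv2.cvtColor(p,cv2.COLOR_RGB2HSV).astype(int);H,S,V=[hsv[...,i] for i in range(3)]
m=np.zeros(H.shape,bool); m[0:170,0:192]=1
X,Y,Z=[W[...,i] for i in range(3)]
rim=m&(Z>.051)&(Z<.06)
# outer edge of -y wall per x; inner too
for x in np.arange(.5,.64,.02):
    q=rim&(abs(X-x)<.004)&(Y<-.1); print("x%.2f"%x,"ywall",np.round([Y[q].min(),Y[q].max()],4) if q.any() else None)
for y in np.arange(-.12,.05,.03):
    q=rim&(abs(Y-y)<.004)&(X<.52); f=m&(abs(Y-y)<.004)&(Z<.012)&(X<.65); l=m&(abs(Y-y)<.004)&(abs(Z-.033)<.004)
    print("y%.2f"%y,"xwall",np.round([X[q].min(),X[q].max()],4) if q.any() else None, "floor",np.round([X[f].min(),X[f].max()],4) if f.any() else None,"z",np.median(Z[f]) if f.any() else 0)
for s in (slice(0,30),slice(140,190)):
  r=np.zeros_like(m); r[0:130,s]=1; r&=(S>150)&((H<8)|(H>172))&(V>80); P=W[r]; print("red",len(P),P.mean(0).round(4) if len(P) else 0,np.round([P.min(0),P.max(0)],4) if len(P) else 0)
o=np.zeros_like(m); o[0:80,285:405]=1; o&=(Z>.04)
print("orange",np.round([W[o].min(0),W[o].max(0)],4)); P=W[o]; print(cv2.minAreaRect((P[:,:2]*1000).astype(np.float32)))
```

```text
x0.50 ywall [-0.1355 -0.1311]
x0.52 ywall [-0.1355 -0.1318]
x0.54 ywall [-0.143 -0.131]
x0.56 ywall [-0.1431 -0.1279]
x0.58 ywall [-0.1445 -0.1283]
x0.60 ywall [-0.1369 -0.1326]
x0.62 ywall [-0.1374 -0.133 ]
x0.64 ywall None
y-0.12 xwall [0.4839 0.4886] floor [0.4702 0.6359] z 0.00022483024755765555
y-0.09 xwall [0.4842 0.489 ] floor [0.4704 0.6365] z 0.0037785828416530224
y-0.06 xwall [0.4855 0.4902] floor [0.4978 0.6372] z 0.0037758103078912794
y-0.03 xwall [0.4859 0.4907] floor [0.4992 0.6376] z 0.0037041357404988882
y0.00 xwall [0.4863 0.4913] floor [0.4991 0.6381] z 0.0037049043980361077
y0.03 xwall [0.487  0.4918] floor [0.4718 0.6388] z 0.0036735336954012137
red 109 [nan nan nan] [[nan nan nan]
 [nan nan nan]]
red 138 [nan nan nan] [[nan nan nan]
 [nan nan nan]]
orange [[ 0.5736 -0.3446  0.04  ]
 [ 0.6348 -0.2494  0.0618]]
((605.1281127929688, -297.2450866699219), (59.40114212036133, 92.47535705566406), 3.462853193283081)
```

servo_tool(translation=[[0.7, 0.8, 0], [0.7, 0.8, 0], [0.7, 0.8, 0], [0.7, 0.8, 0], [0, 0, -0.6], [0, 0, -0.8], [0, 0, -0.8], [0, 0, -0.4]], rotation=[[0, 0, -0.22], [0, 0, 0], [0, 0, 0], [0, 0, 0], [0, 0, 0], [0, 0, 0], [0, 0, 0], [0, 0, 0]])

```text
t: 4.2
tcp_pos: [0.563, -0.1074, 0.1401]
orientation: [-0.001, 1.0, -0.01, -0.004]
ft_force: [-0.5, 0.5, -1.8]
gripper_width: 0.0238
gripper_force: 25.0
```

servo_tool(translation=[[0, 0, -0.3], [0, 0, -0.3], [0, 0, -0.15], [0, 0, 0]], rotation=[[0, 0, 0], [0, 0, 0], [0, 0, 0], [0, 0, 0]])

```text
t: 4.6
tcp_pos: [0.5662, -0.108, 0.1144]
orientation: [-0.0, 1.0, -0.011, -0.0]
ft_force: [-0.4, 0.0, -2.1]
gripper_width: 0.0237
gripper_force: 25.0
```

servo_tool(translation=[[0, 0, -0.05], [0, 0, 0]], rotation=[[0, 0, 0], [0, 0, 0]])

```text
t: 4.8
tcp_pos: [0.567, -0.1081, 0.1136]
orientation: [0.0, 1.0, -0.011, 0.001]
ft_force: [-0.1, 0.7, -1.6]
gripper_width: 0.0238
gripper_force: 25.0
```

servo_tool(translation=[[0, 0, 0], [0, 0, 0], [0, 0, 0], [0, 0, 0], [0, 0, 0], [0, 0, 0], [0, 0, 0]], rotation=[[0, 0, 0], [0, 0, 0], [0, 0, 0], [0, 0, 0], [0, 0, 0], [0, 0, 0], [0, 0, 0]], hand=0)

```text
t: 5.5
tcp_pos: [0.5663, -0.1079, 0.1126]
orientation: [-0.0, 1.0, -0.011, -0.0]
ft_force: [-0.1, -0.6, -0.3]
gripper_width: 0.0778
gripper_force: 0.0
```

servo_tool(translation=[[0, 0.4, 0.1], [0, 0.3, 0.1], [0, 0.2, 0], [0, 0.15, 0], [0, 0.15, 0], [0, 0.15, 0], [0, 0.15, 0], [0, 0, 0]], rotation=[[0, 0, 0], [0, 0, 0], [0, 0, 0], [0, 0, 0], [0, 0, 0], [0, 0, 0], [0, 0, 0], [0, 0, 0]])

```text
t: 6.3
tcp_pos: [0.5662, -0.047, 0.1205]
orientation: [-0.0, 1.0, -0.011, -0.0]
ft_force: [0.1, 2.4, 0.3]
gripper_width: 0.0877
gripper_force: 0.7
```

Run:
```python
from h import *
s=bot.read_state(); print(s["tcp_pos"],s["ft_force"],s["gripper_width"])
c,p,d=grab("scene"); cv2.imwrite("pics/s1.png",cv2.resize(p[170:290,180:400,::-1],None,fx=3,fy=3))
```

```text
[ 0.56615539 -0.04698279  0.12050273] [0.12819314 2.40215108 0.25606678] 0.08768194927482917
```

View pics/s1.png

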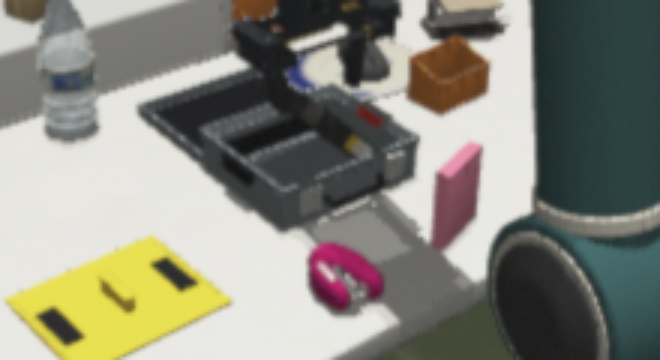

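The ribbon box is now leaning inside the case against the leading finger. I'll ease it down by moving +y and down.

servo_tool(translation=[[0, 0.15, -0.15], [0, 0.2, -0.15], [0, 0.2, -0.15], [0, 0.2, -0.15], [0, 0.2, -0.1], [0, 0.2, 0], [0, 0.2, 0], [0, 0, 0]], rotation=[[0, 0, 0], [0, 0, 0], [0, 0, 0], [0, 0, 0], [0, 0, 0], [0, 0, 0], [0, 0, 0], [0, 0, 0]])

```text
t: 7.15
tcp_pos: [0.5666, 0.0072, 0.093]
orientation: [-0.0, 1.0, -0.01, 0.0]
ft_force: [-0.7, 1.5, -0.1]
gripper_width: 0.088
gripper_force: 0.0
```

servo_tool(translation=[[0, 0.15, 0], [0, 0.1, 0.2], [0, 0, 0.5], [0, 0, 1], [0, 0, 1], [0, 0, 1], [0, 0.2, 1], [0, 0, 0]], rotation=[[0, 0, 0], [0, 0, 0], [0, 0, 0], [0, 0, 0], [0, 0, 0], [0, 0, 0], [0, 0, 0], [0, 0, 0]])

```text
t: 7.95
tcp_pos: [0.57, 0.0247, 0.2894]
orientation: [-0.0, 1.0, -0.011, 0.007]
ft_force: [0.4, -0.5, 0.7]
gripper_width: 0.0882
gripper_force: 0.0
```

servo_tool(translation=[[-0.8, 0.9, 0.5], [-0.8, 0.9, 0.5], [0, 0, 0], [0, 0, 0]], rotation=[[0, 0, 0], [0, 0, 0], [0, 0, 0], [0, 0, 0]])

```text
t: 8.35
tcp_pos: [0.5048, 0.0936, 0.3197]
orientation: [0.0, 1.0, -0.01, 0.001]
ft_force: [0.7, -0.3, 0.0]
gripper_width: 0.088
gripper_force: 0.0
```

Run:
```python
from h import *
c,p,d=grab("wrist","w3.png"); W=cloud(c,d); np.savez("w3.npz",p=p,W=W)
s=bot.read_state(); print(s["t"],s["tcp_pos"],s["joint_pos"],s["ft_force"])
```

```text
8.4 [0.50492006 0.09297432 0.31883266] [ 1.33976622e-01 -7.72245061e-02  1.86845478e+00 -6.57413675e-04
  1.34998318e+00  1.72566428e+00] [ 0.08746928 -0.58003803  0.13871619]
```

View pics/w3.png

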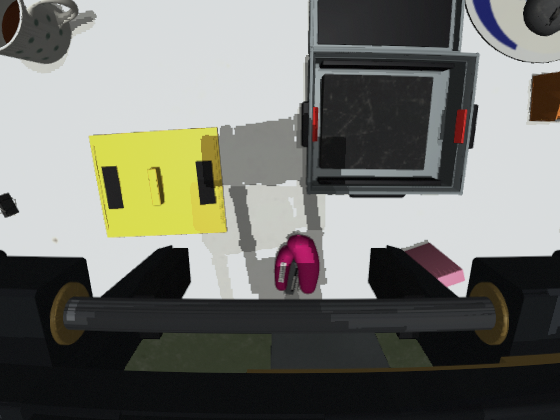

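The ribbon box lies flat in the case (columns 320–435, rows 73–178). The divider is at (160,183), slightly rotated, and both red catches are visible. Now I'll measure the ribbon box, the case and the divider together.

Run:
```python
from h import *
z=np.load("w3.npz");p,W=z["p"],z["W"]; hsv=cv2.cvtColor(p,cv2.COLOR_RGB2HSV).astype(int);H,S,V=[hsv[...,i] for i in range(3)]
X,Y,Z=[W[...,i] for i in range(3)]
def bx(a,b,c,d): m=np.zeros(H.shape,bool); m[b:d,a:c]=1; return m
def rect(m):
    m=cv2.morphologyEx(m.astype(np.uint8),cv2.MORPH_OPEN,np.ones((3,3)))>0
    P=W[m&np.isfinite(X)]; return np.round(P.mean(0),4),cv2.minAreaRect((P[:,:2]*1000).astype(np.float32))
print("ribbon",rect(bx(315,65,440,185)&(V<60)&(Z<.031)&(Z>.015)))
q=bx(325,80,425,170)&(V<70); print("ribbon z",np.nanpercentile(Z[q],[2,50,98]))
c=bx(80,120,240,245)
yel=c&(H>20)&(H<35)&(S>100)
print("plate",rect(yel|(c&(V<70)&(Z<.02)&(X>.3)&(Y>.15)&(Z>.0025))))
print("fin",rect(yel&(Z>.017)))
print("plate z",np.nanmedian(Z[yel]),"fin z", np.nanpercentile(Z[yel],99))
for r in (bx(100,160,125,212),bx(195,158,216,206)): print("pad",rect(r&(V<90)&(Z<.012)))
print("case rim",rect(bx(300,45,482,200)&(Z>.05)&(Z<.062)&(X<.66)&~((S>100))))
rim=(Z>.051)&(Z<.06)&bx(300,45,482,200)
for y in (-.1,-.07,-.03,0,.02):
    a=rim&(abs(Y-y)<.004)&(X<.53); b=rim&(abs(Y-y)<.004)&(X>.6); print("xwalls",np.round([X[a].min(),X[a].max(),X[b].min(),X[b].max()],4))
for x in (.51,.53,.6,.62):
    a=rim&(abs(X-x)<.004)&(Y<-.1); b=rim&(abs(X-x)<.004)&(Y>.03); print("ywalls",np.round([Y[a].min(),Y[a].max(),Y[b].min(),Y[b].max()],4))
```

```text
ribbon (array([ 0.5715, -0.0266,  0.028 ]), ((569.8922729492188, -28.43419647216797), (135.87417602539062, 113.4802474975586), 88.70947265625))
ribbon z [0.02643636 0.02810657 0.02979907]
plate (array([0.4964, 0.2577, 0.0053]), ((492.92437744140625, 261.0333557128906), (146.69325256347656, 178.9827423095703), 1.8255802392959595))
fin (array([0.4939, 0.2584, 0.022 ]), ((493.7293395996094, 259.4084777832031), (48.152774810791016, 12.95865249633789), 1.8901985883712769))
plate z 0.0047715198440471274 fin z 0.02283147823491906
pad (array([0.4915, 0.3256, 0.0051]), ((490.8614807128906, 326.17987060546875), (60.1716423034668, 22.2503662109375), 0.8212684988975525))
pad (array([0.4952, 0.1938, 0.0052]), ((494.76947021484375, 193.6120147705078), (59.71201705932617, 22.54838752746582), 1.678831696510315))
case rim (array([ 0.5747, -0.0419,  0.0548]), ((568.5717163085938, -38.91326904296875), (209.6763458251953, 165.26580810546875), 88.69202423095703))
xwalls [0.4855 0.489  0.644  0.6488]
xwalls [0.486  0.4906 0.6447 0.6495]
xwalls [0.4866 0.491  0.6454 0.6502]
xwalls [0.4871 0.4926 0.6454 0.6512]
xwalls [0.4873 0.492  0.6466 0.6513]
ywalls [-0.1354 -0.1292  0.0557  0.0596]
ywalls [-0.1354 -0.1303  0.0544  0.0584]
ywalls [-0.1365 -0.131   0.0538  0.0573]
ywalls [-0.1371 -0.1316  0.0524  0.0573]
```

servo_tool(translation=[[-0.06, 0.83, -1], [-0.06, 0.83, -1], [-0.06, 0.83, -1], [-0.06, 0.83, -1], [-0.05, 0.84, -1], [0, 0, -0.9], [0, 0, 0], [0, 0, 0]], rotation=[[0, 0, 0.58], [0, 0, 0], [0, 0, 0], [0, 0, 0], [0, 0, 0], [0, 0, 0], [0, 0, 0], [0, 0, 0]])

```text
t: 9.2
tcp_pos: [0.4934, 0.2516, 0.0897]
orientation: [0.001, 1.0, 0.014, -0.002]
ft_force: [0.6, 0.5, 0.5]
gripper_width: 0.088
gripper_force: 0.0
```

Run:
```python
from h import *
P=[]
c,p,d=grab("wrist","w4.png"); W=cloud(c,d)
s=bot.read_state(); print(s["t"],s["tcp_pos"],s["orientation"])
hsv=cv2.cvtColor(p,cv2.COLOR_RGB2HSV).astype(int);H,S,V=[hsv[...,i] for i in range(3)]
m=(H>20)&(H<35)&(S>100)&(W[...,2]>.016)&(W[...,2]<.03)
Q=W[m];print(len(Q),Q.mean(0) if len(Q) else 0,cv2.minAreaRect((Q[:,:2]*1000).astype(np.float32)) if len(Q)>5 else 0)
```

```text
9.25 [0.49483388 0.25211646 0.09153337] [1.08431560e-04 9.99903682e-01 1.38782006e-02 9.83951786e-05]
1475 [0.49520947 0.26039716 0.02253919] ((493.6924743652344, 260.5324401855469), (49.84653091430664, 11.968838691711426), 1.7496764659881592)
```

servo_tool(translation=[[-0.02, 0.21, 0], [0, 0, -0.7], [0, 0, -0.5], [0, 0, -0.3], [0, 0, 0], [0, 0, 0]], rotation=[[0, 0, 0], [0, 0, 0], [0, 0, 0], [0, 0, 0], [0, 0, 0], [0, 0, 0]])

```text
t: 9.85
tcp_pos: [0.494, 0.2616, 0.0323]
orientation: [-0.0, 1.0, 0.014, 0.001]
ft_force: [0.6, 0.5, -0.5]
gripper_width: 0.088
gripper_force: 0.0
```

servo_tool(translation=[[0, 0, 0], [0, 0, 0], [0, 0, 0], [0, 0, 0], [0, 0, 0], [0, 0, 0], [0, 0, 0], [0, 0, 0]], rotation=[[0, 0, 0], [0, 0, 0], [0, 0, 0], [0, 0, 0], [0, 0, 0], [0, 0, 0], [0, 0, 0], [0, 0, 0]], hand=1, newtons=40)

```text
t: 10.65
tcp_pos: [0.493, 0.2613, 0.031]
orientation: [0.0, 1.0, 0.015, -0.0]
ft_force: [-0.5, -0.2, 0.9]
gripper_width: 0.0262
gripper_force: 0.0
```

servo_tool(translation=[[0, 0, 0], [0, 0, 0], [0, 0, 0]], rotation=[[0, 0, 0], [0, 0, 0], [0, 0, 0]])

```text
t: 10.95
tcp_pos: [0.493, 0.2612, 0.031]
orientation: [0.0, 1.0, 0.015, -0.0]
ft_force: [-0.2, -0.4, 0.2]
gripper_width: 0.012
gripper_force: 40.0
```

servo_tool(translation=[[0, 0, 0.5], [0, 0, 0.9], [0, 0, 0.9], [0.2, -0.75, 0.4], [0.2, -0.75, 0], [0.2, -0.75, 0], [0.2, -0.75, 0], [0.2, -0.75, 0]], rotation=[[0, 0, 0], [0, 0, 0], [0, 0, 0], [0, 0, -0.2], [0, 0, -0.2], [0, 0, -0.18], [0, 0, 0], [0, 0, 0]])

```text
t: 11.75
tcp_pos: [0.5328, 0.1101, 0.1388]
orientation: [0.0, 1.0, -0.011, -0.0]
ft_force: [-0.1, 0.4, -2.1]
gripper_width: 0.0114
gripper_force: 40.0
```

servo_tool(translation=[[0.2, -0.75, 0], [0.2, -0.75, 0], [0.2, -0.75, 0], [0.18, -0.75, 0], [0.1, -0.75, 0], [0, 0, 0], [0, 0, 0], [0, 0, 0]], rotation=[[0, 0, 0], [0, 0, 0], [0, 0, 0], [0, 0, 0], [0, 0, 0], [0, 0, 0], [0, 0, 0], [0, 0, 0]])

```text
t: 12.55
tcp_pos: [0.5677, -0.038, 0.1387]
orientation: [-0.0, 1.0, -0.011, -0.0]
ft_force: [-0.6, -0.1, -1.4]
gripper_width: 0.0119
gripper_force: 40.0
```

Run:
```python
from h import *
s=bot.read_state(); print(s["t"],s["tcp_pos"],s["orientation"],s["ft_force"],s["gripper_width"])
c,p,d=grab("wrist","w5.png"); W=cloud(c,d); np.savez("w5.npz",p=p,W=W)
s=bot.read_state(); print(s["t"],s["tcp_pos"])
```

```text
12.55 [ 0.56774277 -0.03799855  0.13868323] [-2.79562925e-04  9.99943310e-01 -1.06346247e-02 -4.50578355e-04] [-0.64672007 -0.05240547 -1.39115437] 0.011907883636570017
12.6 [ 0.56777736 -0.03777176  0.13874868]
```

View pics/w5.png

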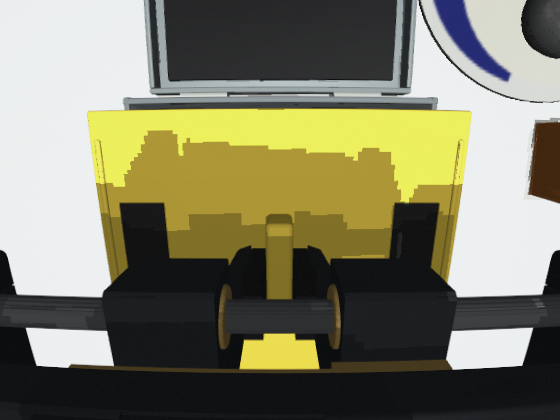

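The divider is held level over the case: its far edge is at row 112, columns 88–470, and the case's far rim is at row 100, columns 124–436. I'll check their relative alignment.

Run:
```python
from h import *
z=np.load("w5.npz");p,W=z["p"],z["W"]; hsv=cv2.cvtColor(p,cv2.COLOR_RGB2HSV).astype(int);H,S,V=[hsv[...,i] for i in range(3)]
X,Y,Z=[W[...,i] for i in range(3)]
pl=(H>20)&(H<35)&(S>100)&(Z>.1)&(Z<.125)
P=W[pl]; print("plate z",np.percentile(P[:,2],[2,50,98]))
for y in (-.1,-.04,.02):
    print("x edge",y,X[pl&(abs(Y-y)<.004)].max())
for x in (.57,.6,.62): 
    q=pl&(abs(X-x)<.003); print("y edges",x,Y[q].min(),Y[q].max(),(Y[q].min()+Y[q].max())/2)
rim=(Z>.05)&(Z<.062)&(X>.62)&(X<.67)
for y in (-.1,-.04,.02):
    q=rim&(abs(Y-y)<.004); print("rim x",y,X[q].min(),X[q].max())
q=rim; print("rim y",Y[q].min(),Y[q].max(),(Y[q].min()+Y[q].max())/2)
```

```text
plate z [0.1112532  0.1125811  0.11405516]
x edge -0.1 0.6397928112958553
x edge -0.04 0.6409682419243252
x edge 0.02 0.6423384852731268
y edges 0.57 -0.12582194034586752 0.04985931483050432 -0.0379813127576816
y edges 0.6 -0.12677022048150408 0.04927132696859975 -0.03874944675645216
y edges 0.62 -0.12669943315844692 0.04863433614704762 -0.03903254850569965
rim x -0.1 0.6436671044825096 0.6488981776095664
rim x -0.04 0.645092210781805 0.6503341617476674
rim x 0.02 0.6455440494353893 0.6514594040355839
rim y -0.13740097710125643 0.057108555719655264 -0.040146210690800585
```

servo_tool(translation=[[0.01, -0.02, 0], [0, 0, -0.5], [0, 0, -0.5], [0, 0, -0.2], [0, 0, -0.1], [0, 0, -0.05], [0, 0, -0.05], [0, 0, 0]], rotation=[[0, 0, 0], [0, 0, 0], [0, 0, 0], [0, 0, 0], [0, 0, 0], [0, 0, 0], [0, 0, 0], [0, 0, 0]])

```text
t: 13.4
tcp_pos: [0.5691, -0.0395, 0.0836]
orientation: [0.0, 1.0, -0.011, 0.0]
ft_force: [0.7, -0.2, -1.6]
gripper_width: 0.0116
gripper_force: 40.0
```

servo_tool(translation=[[0, 0, -0.05], [0, 0, -0.05], [0, 0, -0.05], [0, 0, -0.05], [0, 0, 0]], rotation=[[0, 0, 0], [0, 0, 0], [0, 0, 0], [0, 0, 0], [0, 0, 0]])

```text
t: 13.9
tcp_pos: [0.5699, -0.0396, 0.0766]
orientation: [0.0, 1.0, -0.011, 0.001]
ft_force: [-1.2, 1.0, 6.0]
gripper_width: 0.0115
gripper_force: 40.0
```

servo_tool(translation=[[-0.02, 0, 0], [0, 0, 0], [0, 0, 0], [0, 0, 0], [0, 0, 0]], rotation=[[0, 0, 0], [0, 0, 0], [0, 0, 0], [0, 0, 0], [0, 0, 0]], hand=0.6)

```text
t: 14.4
tcp_pos: [0.5677, -0.0396, 0.0748]
orientation: [-0.0, 1.0, -0.011, -0.0]
ft_force: [0.7, 0.3, -0.6]
gripper_width: 0.0353
gripper_force: 0.0
```

servo_tool(translation=[[0, 0, 0.5], [0, 0, 0.6], [0, 0, 0], [0, 0, 0]], rotation=[[0, 0, 0], [0, 0, 0], [0, 0, 0], [0, 0, 0]])

```text
t: 14.8
tcp_pos: [0.5682, -0.0396, 0.1193]
orientation: [0.0, 1.0, -0.011, 0.001]
ft_force: [-0.0, 0.7, -0.1]
gripper_width: 0.0354
gripper_force: 0.0
```

```bash
cat > plate.py <<'E'
from h import *
s=bot.read_state(); print(s["t"],s["tcp_pos"],s["orientation"],s["ft_force"],s["gripper_width"])
c,p,d=grab("wrist"); W=cloud(c,d); np.savez("wp.npz",p=p,W=W)
hsv=cv2.cvtColor(p,cv2.COLOR_RGB2HSV).astype(int);H,S,V=[hsv[...,i] for i in range(3)]
X,Y,Z=[W[...,i] for i in range(3)]
pl=(H>20)&(H<35)&(S>100)&(Z>.03)&(Z<.07)&(X>.45)&(Y<.1)
for y in (-.115,-.08,-.055,-.02,.0,.02,.04):
    q=pl&(abs(Y-y)<.004)&(X>.6)
    print("y",y,q.sum(),np.round([np.median(Z[q]),X[q].max()],4) if q.any() else 0)
for x in (.6,.62):
    q=pl&(abs(X-x)<.003); print("y ends",x,np.round([Y[q].min(),Y[q].max()],4))
E
python3 plate.py
```

```text
14.8 [ 0.56821356 -0.0395715   0.11931139] [ 7.99336211e-05  9.99942204e-01 -1.07303284e-02  6.64957062e-04] [-0.03874536  0.67925637 -0.09767126] 0.03536440320040222
y -0.115 957 [0.0514 0.6421]
y -0.08 996 [0.051  0.6421]
y -0.055 1034 [0.0508 0.6433]
y -0.02 1020 [0.0505 0.6433]
y 0.0 1023 [0.0503 0.6439]
y 0.02 1004 [0.0501 0.6448]
y 0.04 1039 [0.0501 0.6448]
y ends 0.6 [-0.1302  0.0509]
y ends 0.62 [-0.1305  0.0504]
```

servo_tool(translation=[[0.02, 0.8, 0], [0.02, 0.8, 0], [0, 0, -0.3], [0, 0, -0.3], [0, 0, -0.2], [0, 0, -0.1], [0, 0, -0.1], [0, 0, 0]], rotation=[[0, 0, 0], [0, 0, 0], [0, 0, 0], [0, 0, 0], [0, 0, 0], [0, 0, 0], [0, 0, 0], [0, 0, 0]], hand=1, newtons=20)

```text
t: 15.65
tcp_pos: [0.569, 0.0239, 0.0784]
orientation: [0.0, 1.0, -0.011, -0.001]
ft_force: [-0.3, -0.4, 0.2]
gripper_width: 0.0001
gripper_force: 0.0
```

servo_tool(translation=[[0, 0, -0.1], [0, 0, -0.05], [0, 0, 0]], rotation=[[0, 0, 0], [0, 0, 0], [0, 0, 0]])

```text
t: 15.95
tcp_pos: [0.5694, 0.0244, 0.073]
orientation: [0.0, 1.0, -0.011, -0.0]
ft_force: [-0.2, 0.4, -0.3]
gripper_width: 0.0008
gripper_force: 0.0
```

servo_tool(translation=[[0, 0, -0.05], [0, 0, -0.05], [0, 0, -0.05], [0, 0, 0]], rotation=[[0, 0, 0], [0, 0, 0], [0, 0, 0], [0, 0, 0]])

```text
t: 16.35
tcp_pos: [0.5699, 0.0243, 0.0677]
orientation: [0.0, 1.0, -0.011, 0.001]
ft_force: [-1.2, -0.0, 5.1]
gripper_width: 0.0005
gripper_force: 2.3
```

servo_tool(translation=[[0, 0, -0.04], [0, 0, -0.04], [0, 0, 0]], rotation=[[0, 0, 0], [0, 0, 0], [0, 0, 0]])

```text
t: 16.65
tcp_pos: [0.5695, 0.0243, 0.065]
orientation: [0.0, 1.0, -0.011, 0.0]
ft_force: [-4.1, -1.1, 9.3]
gripper_width: 0.0003
gripper_force: 4.7
```

servo_tool(translation=[[0, 0, -0.05], [0, 0, -0.04], [0, 0, 0]], rotation=[[0, 0, 0], [0, 0, 0], [0, 0, 0]])

```text
t: 16.95
tcp_pos: [0.5701, 0.0245, 0.0616]
orientation: [-0.0, 1.0, -0.011, 0.0]
ft_force: [-3.7, 0.1, 10.6]
gripper_width: 0.0005
gripper_force: 5.5
```

servo_tool(translation=[[0, 0, -0.03], [0, 0, 0]], rotation=[[0, 0, 0], [0, 0, 0]])

```text
t: 17.15
tcp_pos: [0.5701, 0.0245, 0.0614]
orientation: [0.0, 1.0, -0.011, 0.0]
ft_force: [-6.3, -1.0, 18.5]
gripper_width: 0.0003
gripper_force: 8.8
```

servo_tool(translation=[[0, 0, 0.5], [0, 0, 0.5], [-0.02, -0.8, 0], [-0.02, -0.8, 0], [-0.02, -0.8, 0], [-0.01, -0.78, 0], [0, 0, 0], [0, 0, 0]], rotation=[[0, 0, 0], [0, 0, 0], [0, 0, 0], [0, 0, 0], [0, 0, 0], [0, 0, 0], [0, 0, 0], [0, 0, 0]])

```text
t: 17.95
tcp_pos: [0.5663, -0.103, 0.0985]
orientation: [-0.0, 1.0, -0.012, -0.0]
ft_force: [0.4, -0.2, -0.2]
gripper_width: 0.0002
gripper_force: 0.0
```

```bash
python3 plate.py
```

```text
17.95 [ 0.56632006 -0.10296227  0.09848241] [-3.41633591e-04  9.99931787e-01 -1.16706212e-02 -3.18725855e-04] [ 0.36969337 -0.24160949 -0.21546386] 0.00019632038047438875
y -0.115 1220 [0.0487 0.6414]
y -0.08 1151 [0.0462 0.6413]
y -0.055 1123 [0.0444 0.6424]
y -0.02 1031 [0.042  0.6429]
y 0.0 988 [0.0405 0.6433]
y 0.02 924 [0.039  0.6438]
y 0.04 915 [0.0376 0.6444]
y ends 0.6 [-0.1256  0.0501]
y ends 0.62 [-0.1258  0.0507]
```

servo_tool(translation=[[0, 0, -0.35], [0, 0, -0.25], [0, 0, -0.08], [0, 0, -0.05], [0, 0, -0.05], [0, 0, 0]], rotation=[[0, 0, 0], [0, 0, 0], [0, 0, 0], [0, 0, 0], [0, 0, 0], [0, 0, 0]])

```text
t: 18.6
tcp_pos: [0.5662, -0.102, 0.0679]
orientation: [-0.0, 1.0, -0.011, -0.001]
ft_force: [-1.6, 0.3, 2.2]
gripper_width: 0.0006
gripper_force: 1.1
```

servo_tool(translation=[[0, 0, -0.05], [0, 0, -0.05], [0, 0, 0]], rotation=[[0, 0, 0], [0, 0, 0], [0, 0, 0]])

```text
t: 18.9
tcp_pos: [0.5669, -0.1027, 0.0637]
orientation: [0.0, 1.0, -0.011, 0.0]
ft_force: [0.2, 1.5, 1.6]
gripper_width: 0.0004
gripper_force: 0.4
```

servo_tool(translation=[[0, 0, -0.04], [0, 0, -0.02], [0, 0, 0]], rotation=[[0, 0, 0], [0, 0, 0], [0, 0, 0]])

```text
t: 19.2
tcp_pos: [0.5664, -0.1028, 0.061]
orientation: [0.0, 1.0, -0.011, -0.0]
ft_force: [0.0, 0.7, 0.2]
gripper_width: 0.0005
gripper_force: 0.0
```

servo_tool(translation=[[0, 0, -0.03], [0, 0, -0.02], [0, 0, 0]], rotation=[[0, 0, 0], [0, 0, 0], [0, 0, 0]])

```text
t: 19.5
tcp_pos: [0.5667, -0.1029, 0.0604]
orientation: [0.0, 1.0, -0.011, -0.0]
ft_force: [-2.5, -0.6, 6.8]
gripper_width: 0.0006
gripper_force: 3.4
```

servo_tool(translation=[[0, 0, 0.5], [0, 0, 1], [0, 0, 1], [0, 0, 0], [0, 0, 0]], rotation=[[0, 0, 0], [0, 0, 0], [0, 0, 0], [0, 0, 0], [0, 0, 0]], hand=0)

```text
t: 20.0
tcp_pos: [0.5676, -0.103, 0.1609]
orientation: [0.0, 1.0, -0.011, 0.002]
ft_force: [-0.3, 0.6, 0.1]
gripper_width: 0.0381
gripper_force: 0.0
```

```bash
python3 plate.py
```

```text
20.0 [ 0.56757416 -0.10298395  0.16088958] [ 3.57785159e-04  9.99940978e-01 -1.07452500e-02  1.56580988e-03] [-0.27955447  0.60845662  0.05105987] 0.03807417791021456
y -0.115 601 [0.0379 0.6414]
y -0.08 610 [0.0379 0.6416]
y -0.055 614 [0.0379 0.6423]
y -0.02 606 [0.0379 0.6431]
y 0.0 606 [0.0378 0.6435]
y 0.02 581 [0.0378 0.6436]
y 0.04 577 [0.0378 0.6438]
y ends 0.6 [-0.1253  0.0502]
y ends 0.62 [-0.1261  0.0497]
```

servo_tool(translation=[[0.06, -0.3, 0.2], [0.06, -0.3, 0.2], [0.06, -0.3, 0], [0.06, -0.3, 0], [0.06, -0.3, 0], [0.06, -0.3, 0], [0.06, -0.3, 0], [0.06, -0.3, 0]], rotation=[[0, 0, 1], [0, 0, 1], [0, 0, 1], [0, 0, 1], [0, 0, 1], [0, 0, 1], [0, 0, 1], [0, 0, 1]])

```text
t: 20.85
tcp_pos: [0.5843, -0.1986, 0.1725]
orientation: [-0.002, 0.943, 0.334, -0.002]
ft_force: [-0.1, 0.3, 0.3]
gripper_width: 0.0882
gripper_force: 0.0
```

servo_tool(translation=[[0.06, -0.3, 0], [0.06, -0.3, 0], [0.06, -0.3, 0], [0.06, -0.3, 0], [0.06, -0.3, 0], [0.06, -0.3, 0], [0.06, -0.3, 0], [0.04, -0.3, 0]], rotation=[[0, 0, 1], [0, 0, 1], [0, 0, 1], [0, 0, 1], [0, 0, 1], [0, 0, 1], [0, 0, 1], [0, 0, 1]])

```text
t: 21.65
tcp_pos: [0.6029, -0.2945, 0.1722]
orientation: [-0.002, 0.772, 0.636, -0.001]
ft_force: [0.7, -0.2, -0.0]
gripper_width: 0.088
gripper_force: 0.0
```

servo_tool(translation=[[0, -0.05, 0], [0, 0, 0], [0, 0, 0], [0, 0, 0], [0, 0, 0]], rotation=[[0, 0, 1], [0, 0, 1], [0, 0, 0.9], [0, 0, 0], [0, 0, 0]])

```text
t: 22.15
tcp_pos: [0.6032, -0.2962, 0.1734]
orientation: [-0.002, 0.687, 0.726, -0.0]
ft_force: [-0.4, -0.1, -0.7]
gripper_width: 0.0881
gripper_force: 0.0
```

Run:
```python
from h import *
s=bot.read_state(); print(s["t"],s["tcp_pos"],s["orientation"],s["joint_pos"][5],s["gripper_width"])
c,p,d=grab("wrist","w6.png"); W=cloud(c,d); np.savez("w6.npz",p=p,W=W)
hsv=cv2.cvtColor(p,cv2.COLOR_RGB2HSV).astype(int);H,S,V=[hsv[...,i] for i in range(3)]
m=(H<20)&(S>130)&(W[...,2]>.04)&(W[...,2]<.067)&(W[...,0]<.68)&(abs(W[...,1]+.3)<.07)
Q=W[m];print(len(Q),cv2.minAreaRect((Q[:,:2]*1000).astype(np.float32)),Q.min(0),Q.max(0))
```

```text
22.15 [ 0.60324856 -0.29624726  0.1733605 ] [-1.59914009e-03  6.87340143e-01  7.26333792e-01 -4.39021380e-04] -0.5486908287198295 0.08814606576645223
1690 ((607.7359619140625, -296.72967529296875), (56.96491241455078, 92.14353942871094), 3.83309268951416) [ 0.57634617 -0.3444694   0.04001245] [ 0.63851194 -0.24906558  0.06387013]
```

View pics/w6.png

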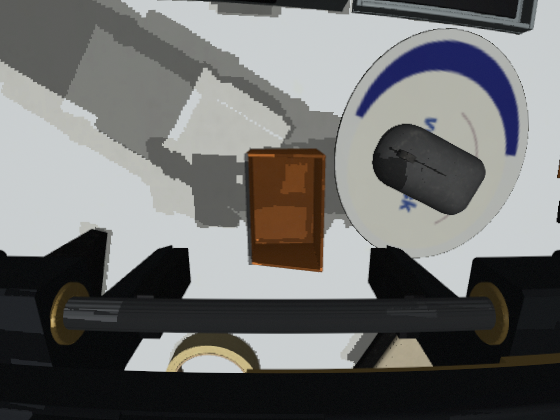

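The orange box is at columns 247–325, rows 150–270. The plate is close on its +x side, so I'm checking finger clearance.

Run:
```python
from h import *
W=np.load("w6.npz")["W"];X,Y,Z=[W[...,i] for i in range(3)]
for x in np.arange(.64,.69,.006):
    print("%.3f"%x,[ (round(float(np.nanmax(Z[q])),3) if (q:=(abs(X-x)<.003)&(abs(Y-y)<.004)).any() else None) for y in (-.33,-.32,-.31,-.3,-.29,-.28,-.27,-.26)])
for y in (-.32,-.3,-.28):
    q=(abs(Y-y)<.004)&(Z>.035)&(Z<.07)&(X<.66); print(y,X[q].min(),X[q].max())
```

```text
0.640 [0.063, 0.062, None, None, None, 0.243, 0.258, 0.001]
0.646 [0.002, 0.001, 0.001, 0.197, 0.196, 0.242, 0.258, 0.002]
0.652 [0.002, 0.002, 0.002, 0.218, 0.229, 0.242, 0.258, 0.241]
0.658 [0.002, 0.001, 0.002, 0.217, 0.229, 0.241, 0.25, 0.241]
0.664 [0.002, 0.002, 0.005, 0.005, 0.006, 0.241, 0.241, 0.24]
0.670 [0.002, 0.003, 0.005, 0.005, 0.005, 0.006, 0.005, 0.232]
0.676 [0.002, 0.004, 0.004, 0.005, 0.006, 0.005, 0.005, 0.225]
0.682 [0.004, 0.006, 0.005, 0.005, 0.005, 0.005, 0.005, 0.218]
0.688 [0.005, 0.005, 0.006, 0.006, 0.006, 0.005, 0.022, 0.026]
-0.32 0.5777693474197791 0.6375469836098051
-0.3 0.5762471143212476 0.6365885945304757
-0.28 0.575071787172762 0.6348713970112381
```

servo_tool(translation=[[0.08, -0.02, -0.7], [0, 0, -0.8], [0, 0, -0.7], [0, 0, -0.6], [0, 0, -0.33], [0, 0, 0], [0, 0, 0]], rotation=[[0, 0, 0.1], [0, 0, 0], [0, 0, 0], [0, 0, 0], [0, 0, 0], [0, 0, 0], [0, 0, 0]])

```text
t: 22.9
tcp_pos: [0.6078, -0.2977, 0.0507]
orientation: [0.0, 0.684, 0.73, 0.0]
ft_force: [1.0, 0.7, 0.5]
gripper_width: 0.0882
gripper_force: 0.0
```

servo_tool(translation=[[0, 0, 0], [0, 0, 0], [0, 0, 0], [0, 0, 0], [0, 0, 0], [0, 0, 0]], rotation=[[0, 0, 0], [0, 0, 0], [0, 0, 0], [0, 0, 0], [0, 0, 0], [0, 0, 0]], hand=1, newtons=10)

```text
t: 23.5
tcp_pos: [0.6079, -0.2978, 0.0513]
orientation: [0.001, 0.683, 0.73, 0.0]
ft_force: [-1.1, -0.4, 4.3]
gripper_width: 0.0598
gripper_force: 10.0
```

servo_tool(translation=[[0, 0, 0.4], [0, 0, 0.8], [0, 0, 0.8], [0, 0, 0.8], [0, 0, 0]], rotation=[[0, 0, 0], [0, 0, 0], [0, 0, 0], [0, 0, -0.5], [0, 0, -1]])

```text
t: 24.0
tcp_pos: [0.6106, -0.2991, 0.1693]
orientation: [0.005, 0.731, 0.683, 0.002]
ft_force: [0.5, -0.1, -0.6]
gripper_width: 0.0599
gripper_force: 10.0
```

servo_tool(translation=[[-0.06, 0.3, 0], [-0.06, 0.3, 0], [-0.06, 0.3, 0], [-0.06, 0.3, 0], [-0.06, 0.3, 0], [-0.06, 0.3, 0], [-0.06, 0.3, 0], [-0.06, 0.3, 0]], rotation=[[0, 0, -1], [0, 0, -1], [0, 0, -1], [0, 0, -1], [0, 0, -1], [0, 0, -1], [0, 0, -1], [0, 0, -1]])

```text
t: 24.8
tcp_pos: [0.5878, -0.2009, 0.1626]
orientation: [-0.0, 0.92, 0.391, -0.0]
ft_force: [1.1, 0.6, -1.2]
gripper_width: 0.0601
gripper_force: 10.0
```

servo_tool(translation=[[-0.06, 0.3, 0], [-0.06, 0.3, 0], [-0.06, 0.3, 0], [-0.06, 0.3, 0], [-0.06, 0.3, 0], [-0.06, 0.3, 0], [-0.06, 0.3, 0], [-0.06, 0.3, 0]], rotation=[[0, 0, -1], [0, 0, -1], [0, 0, -1], [0, 0, -1], [0, 0, -1], [0, 0, -1], [0, 0, -1], [0, 0, -1]])

```text
t: 25.6
tcp_pos: [0.5686, -0.1049, 0.1626]
orientation: [-0.0, 0.999, 0.053, -0.0]
ft_force: [0.6, -0.1, -1.5]
gripper_width: 0.06
gripper_force: 10.0
```

servo_tool(translation=[[-0.04, 0.3, 0], [0, 0.25, 0], [0, 0, 0], [0, 0, 0]], rotation=[[0, 0, -1], [0, 0, -0.5], [0, 0, 0], [0, 0, 0]])

```text
t: 26.0
tcp_pos: [0.5674, -0.0835, 0.1626]
orientation: [0.0, 1.0, -0.01, 0.0]
ft_force: [-0.6, 0.4, -1.0]
gripper_width: 0.0598
gripper_force: 10.0
```

Run:
```python
from h import *
s=bot.read_state(); print(s["t"],s["tcp_pos"],s["orientation"],s["ft_force"],s["gripper_width"])
c,p,d=grab("wrist","w7.png"); W=cloud(c,d); np.savez("w7.npz",p=p,W=W)
hsv=cv2.cvtColor(p,cv2.COLOR_RGB2HSV).astype(int);H,S,V=[hsv[...,i] for i in range(3)]
X,Y,Z=[W[...,i] for i in range(3)]
m=(H<20)&(S>130)&(Z>.1)&(Z<.19)
Q=W[m];print(len(Q),np.round(Q.min(0),4),np.round(Q.max(0),4))
```

```text
26.0 [ 0.56738123 -0.08351801  0.16257841] [ 1.33915291e-04  9.99951549e-01 -9.84236991e-03  9.44007062e-05] [-0.58065446  0.37329989 -1.03178227] 0.05984947180779976
23942 [ 0.5218 -0.1213  0.1113] [ 0.6147 -0.0547  0.1751]
```

View pics/w7.png

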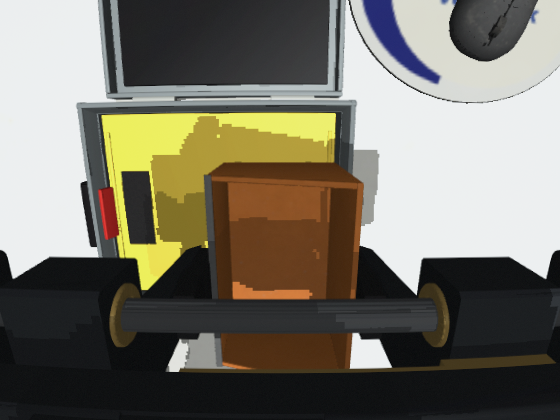

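The orange box is held upright over the -y half of the divider, at columns 207–362. Its bottom is at z ≈ 0.111 and its y range is about -0.115 to -0.054. I'll lower it.

servo_tool(translation=[[0, 0, -0.5], [0, 0, -0.6], [0, 0, -0.4], [0, 0, -0.15], [0, 0, -0.1], [0, 0, 0]], rotation=[[0, 0, 0], [0, 0, 0], [0, 0, 0], [0, 0, 0], [0, 0, 0], [0, 0, 0]])

```text
t: 26.65
tcp_pos: [0.5676, -0.0837, 0.0922]
orientation: [0.0, 1.0, -0.011, -0.0]
ft_force: [-0.1, 0.9, -0.8]
gripper_width: 0.0599
gripper_force: 10.0
```

servo_tool(translation=[[0, 0, -0.04], [0, 0, -0.03], [0, 0, 0]], rotation=[[0, 0, 0], [0, 0, 0], [0, 0, 0]])

```text
t: 26.95
tcp_pos: [0.5678, -0.0835, 0.09]
orientation: [0.0, 1.0, -0.011, 0.0]
ft_force: [-0.8, 0.7, -1.1]
gripper_width: 0.0598
gripper_force: 10.0
```

servo_tool(translation=[[0, 0, -0.03], [0, 0, -0.02], [0, 0, 0]], rotation=[[0, 0, 0], [0, 0, 0], [0, 0, 0]])

```text
t: 27.25
tcp_pos: [0.5679, -0.0836, 0.0892]
orientation: [0.0, 1.0, -0.011, 0.0]
ft_force: [-2.3, 1.0, 7.2]
gripper_width: 0.0598
gripper_force: 10.0
```

Contact. Release gently, retreat and look.

servo_tool(translation=[[0, 0, 0.03], [0, 0, 0], [0, 0, 0], [0, 0, 0], [0, 0, 0]], rotation=[[0, 0, 0], [0, 0, 0], [0, 0, 0], [0, 0, 0], [0, 0, 0]], hand=0.1)

```text
t: 27.75
tcp_pos: [0.5673, -0.0835, 0.0885]
orientation: [-0.0, 1.0, -0.011, -0.0]
ft_force: [-1.0, 0.6, -0.6]
gripper_width: 0.0793
gripper_force: 0.0
```

servo_tool(translation=[[0, 0, 0.3], [0, 0, 0.6], [0, 0, 1], [0, 0, 1], [-0.8, 0, 1], [-0.8, 0, 0.5], [0, 0, 0], [0, 0, 0]], rotation=[[0, 0, 0], [0, 0, 0], [0, 0, 0], [0, 0, 0], [0, 0, 0], [0, 0, 0], [0, 0, 0], [0, 0, 0]])

```text
t: 28.55
tcp_pos: [0.5044, -0.0836, 0.2652]
orientation: [0.0, 1.0, -0.011, 0.002]
ft_force: [-0.1, -0.5, 0.1]
gripper_width: 0.0794
gripper_force: 0.0
```

```bash
python3 plate.py
python3 - <<'E'
from h import *
z=np.load("wp.npz");p,W=z["p"],z["W"];cv2.imwrite("pics/w8.png",p[:,:,::-1])
hsv=cv2.cvtColor(p,cv2.COLOR_RGB2HSV).astype(int);H,S,V=[hsv[...,i] for i in range(3)]
m=(H<20)&(S>130)&(W[...,2]>.09)&(W[...,2]<.11)
Q=W[m];print(len(Q),cv2.minAreaRect((Q[:,:2]*1000).astype(np.float32)),np.percentile(Q[:,2],[50,99]))
E
```

```text
28.55 [ 0.50442871 -0.08361682  0.26520631] [ 2.70327469e-04  9.99939367e-01 -1.08890948e-02  1.61775194e-03] [-0.10118966 -0.51858581  0.05188583] 0.07936212703987149
y -0.115 148 [0.0382 0.641 ]
y -0.08 168 [0.0379 0.6419]
y -0.055 170 [0.0379 0.6426]
y -0.02 352 [0.0379 0.6432]
y 0.0 347 [0.0379 0.6436]
y 0.02 344 [0.0378 0.6444]
y 0.04 345 [0.0379 0.6442]
y ends 0.6 [-0.1252  0.0505]
y ends 0.62 [-0.1262  0.0495]
679 ((568.2056884765625, -94.28608703613281), (38.557491302490234, 91.78019714355469), 88.92117309570312) [0.09824977 0.10124718]
```

View pics/w8.png

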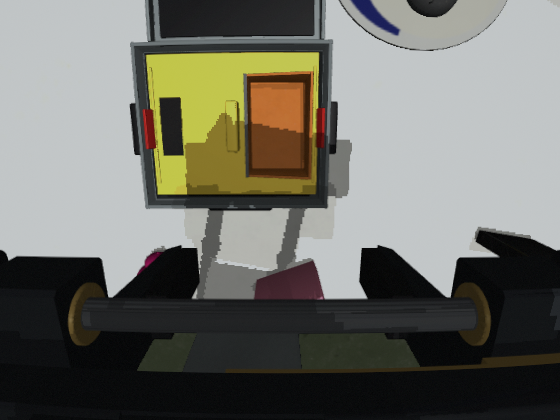

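The divider lies home: its top is at z = 0.038 across its length, with both catches, (149,128) and (321,128), over its ends. The orange box stands upright beside the fin, at columns 245–312, with its top at z ≈ 0.100. The robot is clear.

```bash
python3 -c "
from workcell import bot
print(bot.sign_off())"
```

```text
the job is handed in; nothing more can be done
None
```

The case is packed and handed in after about 29 s of robot time: the ribbon box lies flat on the bottom, the divider is snapped fully home under both catches, and the orange box stands upright beside the fin; the mug, stapler and tape were left alone.

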